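# Bead from the tilt-out bin to the lacquer bowl

## Robot

A 6-joint arm with a two-finger parallel gripper is mounted at the origin on the work surface. World frame = base frame: x ahead of the robot, y to its left, z up, the work surface at z = 0. Lengths are in m, angles in rad, forces in N, time in s.
With the tool pointing down it reaches from about 0.3 to 0.775 m from the base axis. Payload 14.6 kg.
Tool frame: the origin (TCP) lies at the very end of the fingers, on their centre line; the grasp point (between the pads) lies 19 mm behind it (r.pinch_z is the distance from the TCP to the grasp point, in m); z points along the fingers, x is the direction in which the jaws open and shut, and the axes are right-handed (so a half turn about z gives the same grasp; the last joint's range is limited). The gripper opens to 85 mm and grips with 20 to 120 N. Pads are 22 mm wide; open, the fingers measure 114 mm over their backs; the gripper's body (76 mm by 85 mm) begins 54 mm behind the grasp point. The pads swing forward as they close: fully open they stand 13 mm farther back than shut.
Start: joints at [1.199, 0.3, 1.521, -0, 1.321, -0.067], TCP at [0.165, 0.525, 0.231] pointing down, gripper open.
Joint ranges: [-3.03, 3.03], [-0.79, 2.21], [0.23, 2.52], [-1.04, 4.18], [0, 3.07], [-2.55, 2.55]. Speed limits (rad/s): [2.22, 2.22, 2.57, 3.14, 3.14, 3.14].

## Interface

Orientations are given as a 3x3 rotation matrix whose columns are the frame's x, y, z axes.
In Python, from cell import monitor, grab_frame, ticket, r gives the robot as it stands.
- The arm moves only by the shell command python3 -m jog 'ROWS' [OPENING] [FORCE]. ROWS is JSON, a list of rows, each a list of 6 numbers: the shift along the tool's x, y, z scaled (see below), then the turn, a rotation vector about the tool's x, y, z scaled (see below). A call has 1 to 8 rows; each row is the pose to reach, as a shift and turn from the pose commanded when the call began, along the tool's axes at that moment; what a row does not reach only later rows make up. The controller multiplies each number of a shift by 0.4 m and each number of a turn by 45 degrees. A row lasts 1/10 s, in which the tool goes at most 50 mm and 8.59 degrees, less where a joint would pass 70% of its speed; a pose out of reach is approached as far as the arm can. A call with a number of a shift or a turn outside -1 to 1 is refused whole. A call with a gripper value outside its range is refused whole. OPENING is the opening, from 0 (shut) to 1 (fully open), set as the call begins (- or left out, the last holds). The fingers move at their own pace and stop on an object; FORCE is the grip in N (left out, the last holds). Time passes only in rows, so rows that repeat a pose let the fingers close. It gives the time, the measured TCP pose, the force and the opening at its end, in the units of the state.
- monitor.get_state(): the state, without advancing time (a new reading comes with each control period).
- grab_frame(name): name is "scene" or "top" or "wrist"; returns a dict with "color" (480x640x3 uint8, blue, green, red), "intrinsics" (3x3 intrinsics, pixels), "dist" ([k1, k2, p1, p2, k3] as OpenCV has them; the pictures are not rectified), "extrinsics" (4x4, takes a point from world to camera coordinates). Camera axes: x right, y down, z forward; pixel columns grow to the right and rows downward; lengths in m; the calibration is good to about 2 mm. A picture is of the moment at which its call begins. There is no depth.
- ticket.finish_job(): hands the job in, once; it reports no verdict.
The state is a dict: "clock": time; "joint_pos": joint angles; "qvel": joint speeds; "joint_torque": joint torques, N m; "position": TCP position; "tcp_rot": TCP orientation; "contact_force": force on the tool from outside, world axes, zero at the start; "moment": the same for the moment, N m; "gripper_width": finger opening in m.
Only numpy, scipy, OpenCV 4.12 (cv2) and the standard library are available. Lean on these libraries where they do the work, as an engineer would, in place of code of your own. Each camera call takes 0.05 s, during which the arm holds its last target. There are 200 camera calls.

## Task

At the lacquer painter's table, swing the yellow-fronted tilt-out bin well forward, until it is nearly at its stop, and leave it tilted out. Then scoop the wooden bead out of its mouth and put it in the green bowl, which stays upright.

Things in the scene. Friction and masses are not known exactly. Their poses are not given: they have to be found in the camera images.
- yellow_rack: Wooden fixed case of the yellow bin, yellow patch on top, 176 wide, 105 deep, 128 high; two alike with blue and red bins by it. Origin on the table, 50 mm straight below the hinge axis; x points into the housing, away from the robot, y along the hinge. Its cover (top z 128, x 6 to 104) hides the bin's mouth. Shut bin: front panel x -6 to 0, z 50 to 128; pull tab likewise, 80 wide, up to z 180.
- yellow_bin (a joint): Bin's swing, rad: 0 shut, growing as its top comes forward (rack's -x) and down; stop at 1.15; stays where left. 2 to 5 N at the tab moves it; hook the tab from behind, from above. Inside 150 wide, 58 deep from the panel's inner face; when shut, floor at rack z 74 (80 at rear), rear walls to 86, side walls by the front to 120. Swung out, panel and floor form a V trough open upwards.
- yellow_bead: Loose wooden bead in the yellow bin: cylinder with a red band, 40 diameter, 46 long, bevelled to flat ends 30 across, about 40 g. Origin at its centre, y along its axis. It lies against the panel along the hinge, within 12 mm of the bin's middle; as the bin swings out it rests in the V. Pinch it by its ends, a little above centre: 35 mm or more is free beside each end.
- green_bowl: Round green lacquer bowl, loose, 300 g, rim diameter 150, height 55, wall 4 mm. Origin at the centre of its underside, z up. It stands on the table in front of the racks; a red bowl of the same form stands beside it, on either side.
Mind the look-alikes: they are no part of the job. What is meant by the green_bowl is not grey, and is the larger of those in its own colour.

How it is judged:
On the way:
1. the yellow bin is swung well forward, with the bead still in it (value of joint yellow_bin above 0.85 rad and distance between yellow_bead and yellow_rack below 0.14 m), for 0.2 s.
At the end, for the whole second after the job is handed in: The yellow bin is still swung out by more than 0.8 rad; its bead lies, released and not moving faster than 0.2 m/s, inside the green bowl (centre within 50 mm of the bowl's axis and below the rim), and the bowl stands on the table, upright within 10 degrees (value of joint yellow_bin above 0.8 rad and horizontal distance between yellow_bead and green_bowl below 0.05 m and z of yellow_bead in the frame of green_bowl between 0.01 and 0.055 m and angle between green_bowl's own z axis and vertical below 0.17 rad and height (world z) of green_bowl below 0.01 m and linear speed of yellow_bead below 0.2 m/s); the robot touches nothing.
It also fails if it takes over 54 s, if anything falls off the work surface, if the arm or the gripper's body presses on something with over 40 N, if the wrist force passes 120 N, or if a joint passes its speed limit or range.

## Working session

There is one attempt and no reset: what is moved stays moved. The work goes in short steps, Python scripts to look and compute and a shell command to move; the robot and the scene stay as the last step left them, time stands still between calls to the robot, and variables do not carry over. Pictures are saved under pics/ and viewed, about 8 in all and at most 12, crops included, and the job is handed in when it is done.

```bash
ls; mkdir -p pics
python3 - <<'E'
from cell import monitor, grab_frame, r
import cv2, numpy as np, pickle
s=monitor.get_state(); print(s['clock'],s['position'],s['tcp_rot'],s['gripper_width'])
fs={}
for n in ("top","scene"):
    f=grab_frame(n); fs[n]=f; cv2.imwrite(f'pics/{n}0.png',f['color'])
    print(n,f['intrinsics'],f['dist'],f['extrinsics'])
pickle.dump(fs,open('f0.pkl','wb'))
E
```

```text
pics
0.0 [0.16497198 0.52442597 0.23072352] [[ 3.00090434e-01  9.53910666e-01 -4.14584297e-04]
 [ 9.53910053e-01 -3.00090712e-01 -1.08401452e-03]
 [-1.15846591e-03 -7.01737393e-05 -9.99999327e-01]] 0.08520944070094066
top [[586.56148348   0.         312.75835139]
 [  0.         586.56148348 238.86658956]
 [  0.           0.           1.        ]] [-0.18877182  0.          0.          0.          0.        ] [[ 9.58734639e-04 -9.99989444e-01 -4.49365719e-03 -4.43028061e-02]
 [-9.72214772e-01  1.19828318e-04 -2.34090628e-01  4.89781756e-01]
 [ 2.34088695e-01  4.59323069e-03 -9.72204395e-01  1.19121412e+00]
 [ 0.00000000e+00  0.00000000e+00  0.00000000e+00  1.00000000e+00]]
scene [[470.9350596    0.         316.41367157]
 [  0.         470.9350596  250.03334849]
 [  0.           0.           1.        ]] [-0.11435506  0.          0.          0.          0.        ] [[-0.12917859  0.99153334  0.0132111   0.11673733]
 [ 0.82724676  0.11510218 -0.54992207 -0.32425207]
 [-0.5467867  -0.06010932 -0.83511148  1.16448473]
 [ 0.          0.          0.          1.        ]]
```

View pics/top0.png

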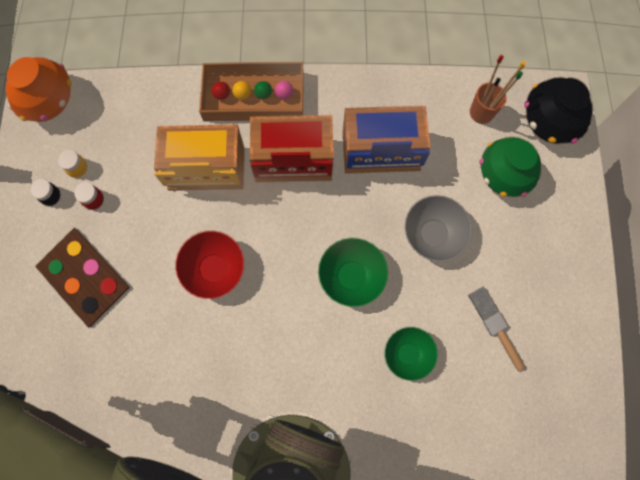

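View pics/scene0.png

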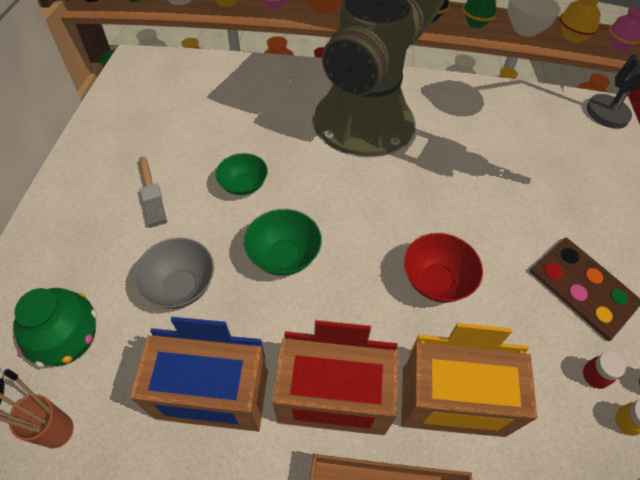

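The top view shows the yellow rack at about (198,155), the large green bowl at (353,272) and the red bowl at (210,265). The scene view shows the yellow tab at (483,335) and the bowl at (283,243).

```bash
cat > h.py <<'E'
import cv2, numpy as np
def ray(f,px):
    u=cv2.undistortPoints(np.array(px,float).reshape(-1,1,2),f['intrinsics'],f['dist']).reshape(-1,2)
    E=f['extrinsics'];R=E[:3,:3];c=-R.T@E[:3,3]
    return c,np.c_[u,np.ones(len(u))]@R
def onz(f,px,z):
    c,d=ray(f,px); return c+d*((z-c[2])/d[:,2])[:,None]
def proj(f,P):
    E=f['extrinsics'];return cv2.projectPoints(np.array(P,float).reshape(-1,1,3),cv2.Rodrigues(E[:3,:3])[0],E[:3,3],f['intrinsics'],f['dist'])[0].reshape(-1,2)
def tri(fa,pa,fb,pb):
    A=np.zeros((3,3));b=np.zeros(3)
    for f,p in((fa,pa),(fb,pb)):
        c,d=ray(f,[p]);d=d[0]/np.linalg.norm(d[0]);M=np.eye(3)-np.outer(d,d);A+=M;b+=M@c
    return np.linalg.solve(A,b)
def blobs(im,lo,hi,amin=150):
    m=cv2.inRange(cv2.cvtColor(im,cv2.COLOR_BGR2HSV),lo,hi)
    cs=cv2.findContours(m,cv2.RETR_EXTERNAL,cv2.CHAIN_APPROX_NONE)[0]
    return sorted([c for c in cs if cv2.contourArea(c)>amin],key=cv2.contourArea)[::-1]
E
python3 - <<'E'
import pickle; from h import *
fs=pickle.load(open('f0.pkl','rb'))
for n,f in fs.items():
    print(n,'cam',ray(f,[[0,0]])[0])
    for c in blobs(f['color'],(20,180,150),(32,255,255),60):
        b=cv2.boxPoints(cv2.minAreaRect(c)); print('Y',cv2.contourArea(c),b.round(1).tolist()); print(onz(f,b,.128)[:,:2].round(4).tolist())
    for c in blobs(f['color'],(50,120,40),(80,255,255),1500):
        q=onz(f,c.reshape(-1,2),.055)[:,:2].astype(np.float32); print('G',cv2.contourArea(c),c.mean(0),cv2.minEnclosingCircle(q), cv2.fitEllipse(q))
f=fs['scene']
cv2.imwrite('pics/crop0.png',np.hstack([cv2.resize(fs['top']['color'][110:200,140:260],(480,360),interpolation=cv2.INTER_CUBIC)[:, :400],cv2.resize(f['color'][310:440,390:545],(400,360),interpolation=cv2.INTER_CUBIC)]))
E
```

```text
top cam [ 0.19736577 -0.04983255  1.27255784]
Y 868.5 [[169.0, 131.0], [225.0, 131.0], [225.0, 154.0], [169.0, 154.0]]
[[0.7109, 0.264], [0.7088, 0.1424], [0.6562, 0.14], [0.6578, 0.26]]
Y 110.5 [[65.5, 248.5], [74.0, 240.0], [82.0, 248.0], [73.5, 256.5]]
[[0.4524, 0.4694], [0.4706, 0.4521], [0.4536, 0.4327], [0.4355, 0.4498]]
Y 87.5 [[230.60000610351562, 86.19999694824219], [243.8000030517578, 79.5999984741211], [248.1999969482422, 88.4000015258789], [235.0, 95.0]]
[[0.8157, 0.1352], [0.8315, 0.1069], [0.8097, 0.0964], [0.794, 0.1246]]
G 3212.0 [[353.08163265 272.48979592]] ((0.41962170600891113, -0.12956751883029938), 0.07215125858783722) ((0.41534239053726196, -0.1306678205728531), (0.13103708624839783, 0.14468646049499512), 15.396788597106934)
G 2505.0 [[510.65294118 166.60588235]] ((0.659490168094635, -0.49358123540878296), 0.0738915205001831) ((0.6608659625053406, -0.4927480220794678), (0.1298408955335617, 0.14096495509147644), 46.132537841796875)
G 2012.5 [[411.13103448 353.4137931 ]] ((0.24764856696128845, -0.24739523231983185), 0.05371040478348732) ((0.24744530022144318, -0.
[... 648 characters left out ...]
959, 0.1794], [0.5906, 0.18], [0.5895, 0.2632], [0.5948, 0.2623]]
G 4766.5 [[ 54.39442231 326.57370518]] ((0.6547864675521851, -0.5036711692810059), 0.08945917338132858) ((0.6536186337471008, -0.5016182661056519), (0.1318264901638031, 0.168549045920372), 152.0825958251953)
G 3762.0 [[282.00510204 241.30102041]] ((0.42430442571640015, -0.1285163313150406), 0.07459502667188644) ((0.4235517084598541, -0.12905974686145782), (0.14367879927158356, 0.14638905227184296), 99.51100158691406)
G 1518.0 [[241.3015873  173.26190476]] ((0.2653411626815796, -0.24261990189552307), 0.05722467228770256) ((0.2653009593486786, -0.24427035450935364), (0.10488825291395187, 0.11165644228458405), 111.14440155029297)
```

View pics/crop0.png

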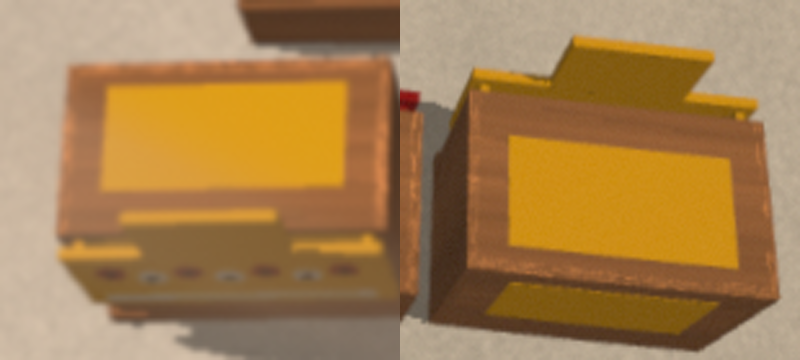

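Run:
```python
import pickle; from h import *
fs=pickle.load(open('f0.pkl','rb'));t,s=fs['top'],fs['scene']
T=lambda L:np.array(L,float)/4+[140,110]
S=lambda L:np.array(L,float)/[400/155,360/130]+[390,310]
print('cover top',onz(t,T([(68,66),(388,58),(392,232),(57,235)]),.128).round(4).tolist())
print('cover scene',onz(s,S([(765,123),(469,92),(467,268),(777,298)])-[155,0],.128).round(4).tolist())
print('tabback top',onz(t,T([(120,213),(276,209)]),.18).round(4).tolist())
print('tabfront top',onz(t,T([(120,222),(276,220)]),.18).round(4).tolist())
print('tabfront sc',onz(s,S([(714,53),(574,38)])-[155,0],.18).round(4).tolist())
print('tabback sc',onz(s,S([(712,62),(572,45)])-[155,0],.18).round(4).tolist())
for n,f in fs.items():
  c=[c for c in blobs(f['color'],(50,120,40),(80,255,255),1500) if abs(c.mean(0)[0]-((353,272) if n=='top' else (282,241))).max()<5][0]
  q=cv2.convexHull(c).reshape(-1,2); x,y=q.mean(0);print(n,q.min(0),q.max(0))
  P=onz(f,q,.055);print(P.min(0),P.max(0))
```

```text
cover top [[0.722, 0.2914, 0.128], [0.7236, 0.1172, 0.128], [0.6247, 0.1113, 0.128], [0.6249, 0.2896, 0.128]]
cover scene [[0.6288, 0.2934, 0.128], [0.6313, 0.1159, 0.128], [0.7282, 0.1171, 0.128], [0.7257, 0.2913, 0.128]]
tabback top [[0.6168, 0.2425, 0.18], [0.618, 0.1629, 0.18]]
tabfront top [[0.612, 0.2421, 0.18], [0.6121, 0.1626, 0.18]]
tabfront sc [[0.6156, 0.2441, 0.18], [0.6166, 0.1644, 0.18]]
tabback sc [[0.6209, 0.2425, 0.18], [0.6208, 0.1632, 0.18]]
top [320 240] [387 305]
[ 0.34867413 -0.20106809  0.055     ] [ 0.48802886 -0.05939085  0.055     ]
scene [244 210] [320 274]
[ 0.3501327  -0.20246076  0.055     ] [ 0.4983212  -0.05685339  0.055     ]
```

```bash
cat >> h.py <<'E'
def go(P,yaw=None):
    "print row units from the present pose to TCP P (tool down), tool x at world angle yaw"
    from cell import monitor
    s=monitor.get_state();R=np.array(s['tcp_rot']);d=R.T@(np.array(P)-s['position'])/.4
    w=np.zeros(3)
    if yaw is not None:
        T=np.array([[np.cos(yaw),np.sin(yaw),0],[np.sin(yaw),-np.cos(yaw),0],[0,0,-1]])
        w=cv2.Rodrigues(R.T@T)[0].ravel()/np.radians(45)
    print('t',round(s['clock'],2),'row',d.round(3).tolist(),w.round(3).tolist(),'rows>=',np.linalg.norm(d)*8,'F',np.round(s['contact_force'],1),'w',s['gripper_width'])
E
python3 -m jog '[[-0.2,0.7,0,0,0,-0.4],[-0.2,0.7,0,0,0,-0.4],[-0.2,0.7,0,0,0,-0.4],[-0.2,0.7,0,0,0,-0.4],[-0.2,0.7,0,0,0,-0.4],[-0.2,0.7,0,0,0,-0.4],[-0.2,0.7,0,0,0,-0.4],[-0.2,0.7,0,0,0,-0.4]]' 0 30
python3 -c "
from h import *
go([.651,.2035,.215],1.58)"
```

```text
clock: 0.9
position: [0.4087, 0.3636, 0.2309]
tcp_rot: [[-0.007, 1.0, -0.001], [1.0, 0.007, -0.0], [-0.0, -0.001, -1.0]]
contact_force: [-1.3, 0.3, -0.1]
gripper_width: -0.0001
t 0.9 row [-0.405, 0.603, 0.039] [-0.001, 0.001, -0.003] rows>= 5.8172188693295155 F [-1.3  0.3 -0.1] w -0.00014020993936093352
```

```bash
python3 -m jog '[[-0.4,0.6,0.04,0,0,0],[-0.4,0.6,0.04,0,0,0],[-0.4,0.6,0.04,0,0,0],[-0.4,0.6,0.04,0,0,0],[-0.4,0.6,0.04,0,0,0],[-0.4,0.6,0.04,0,0,0],[-0.4,0.6,0.04,0,0,0],[-0.4,0.6,0.04,0,0,0]]'
python3 - <<'E'
from h import *; from cell import grab_frame
go([.648,.2035,.155],1.58)
f=grab_frame('wrist');g=grab_frame('scene')
cv2.imwrite('pics/a1.png',np.hstack([cv2.resize(f['color'],(400,300)),cv2.resize(g['color'][240:440,380:580],(400,400))[:300]]))
E
```

```text
clock: 1.7
position: [0.6491, 0.2074, 0.2145]
tcp_rot: [[-0.01, 1.0, -0.001], [1.0, 0.01, -0.0], [-0.0, -0.001, -1.0]]
contact_force: [-0.2, -0.4, 0.3]
gripper_width: 0.0002
t 1.7 row [-0.01, -0.003, 0.149] [-0.002, 0.0, 0.001] rows>= 1.192344647098978 F [-0.2 -0.4  0.3] w 0.00018551335840122086
```

View pics/a1.png

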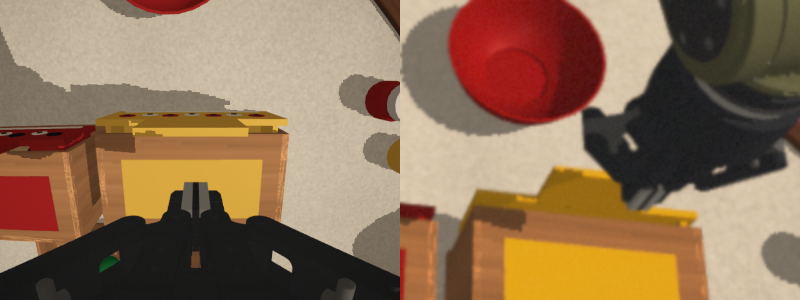

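The left half is the wrist view, with the fingers behind the tab over the yellow cover. The right half is the scene view and agrees. I'll descend behind the tab and pull along the arc.

```bash
python3 -m jog '[[-0.01,0,0.08,0,0,0],[-0.01,0,0.149,0,0,0],[-0.01,0,0.149,0,0,0],[-0.01,-0.03,0.149,0,0,0],[-0.01,-0.045,0.149,0,0,0],[-0.01,-0.045,0.149,0,0,0]]'
python3 -m jog '[[0,-0.034,0.002,0,0,0],[0,-0.067,0.009,0,0,0],[0,-0.1,0.02,0,0,0],[0,-0.13,0.035,0,0,0],[0,-0.159,0.054,0,0,0],[0,-0.185,0.076,0,0,0],[0,-0.207,0.101,0,0,0],[0,-0.221,0.121,0,0,0]]'
python3 - <<'E'
from h import *; from cell import grab_frame
g=grab_frame('scene');t=grab_frame('top')
cv2.imwrite('pics/a2.png',np.hstack([cv2.resize(t['color'][100:250,120:320],(400,300)),cv2.resize(g['color'][240:440,380:580],(400,400))[:300]]))
E
```

```text
clock: 2.4
position: [0.6314, 0.2032, 0.1576]
tcp_rot: [[-0.01, 1.0, 0.002], [1.0, 0.01, 0.001], [0.001, 0.002, -1.0]]
contact_force: [-0.2, -0.8, 0.2]
gripper_width: 0.0003
clock: 3.2
position: [0.5433, 0.2019, 0.1079]
tcp_rot: [[-0.01, 1.0, 0.001], [1.0, 0.01, 0.0], [0.0, 0.001, -1.0]]
contact_force: [0.8, 0.6, 2.9]
gripper_width: 0.0002
```

View pics/a2.png

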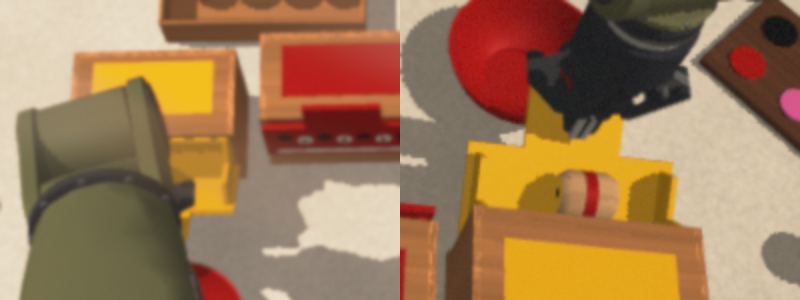

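The bin is swung out and the bead lies in the V (right half, about (588,195)). I'll nudge it a little further, hold, then back off upwards.

```bash
python3 -m jog '[[0,-0.008,0.014,0,0,0],[0,-0.008,0.014,0,0,0],[0,-0.008,0.014,0,0,0],[0,0,-0.11,0,0,0],[0,0,-0.22,0,0,0],[0,0.12,-0.26,0,0,0],[0,0.12,-0.26,0,0,0],[0,0.12,-0.26,0,0,0]]' 0.78
python3 - <<'E'
from h import *; from cell import grab_frame,monitor
import pickle
g=grab_frame('scene');t=grab_frame('wrist');print(monitor.get_state()['position'],monitor.get_state()['gripper_width'])
pickle.dump({'scene':g,'wrist':t},open('f1.pkl','wb'))
cv2.imwrite('pics/a3.png',np.hstack([cv2.resize(t['color'],(400,300)),cv2.resize(g['color'][270:390,400:560],(400,300),interpolation=cv2.INTER_CUBIC)]))
E
```

```text
clock: 4.1
position: [0.5916, 0.2018, 0.2109]
tcp_rot: [[-0.009, 1.0, -0.0], [1.0, 0.009, -0.0], [-0.0, -0.0, -1.0]]
contact_force: [-0.4, -0.5, -0.3]
gripper_width: 0.0664
[0.5905246  0.20189798 0.21030087] 0.06655637927140155
```

View pics/a3.png

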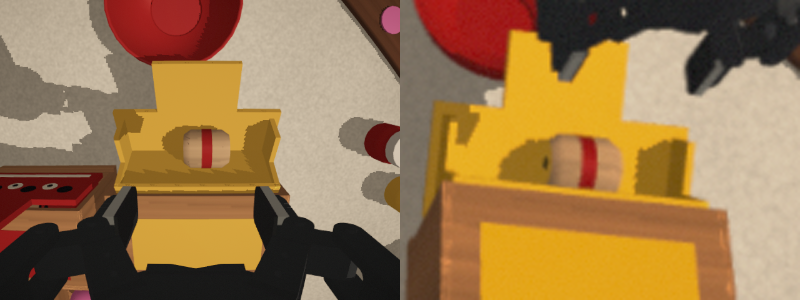

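Run:
```python
from h import *; import pickle
f=pickle.load(open('f1.pkl','rb'));w,s=f['wrist'],f['scene']
for z in(.085,.09,.095): print(z,onz(w,[[331.2,237]],z).round(4), onz(w,[[294.4,237],[368,237]],z).round(4)[:,:2].tolist())
print('scene bead top at z .11',onz(s,[[475.6,325]],.11).round(4))
print('tri tab L',tri(w,(152*1.6,62*1.6),s,(400+111/2.5,270+30/2.5)), 'R',tri(w,(241*1.6,62*1.6),s,(400+229/2.5,270+40/2.5)))
for th in(.95,1,1.05,1.1,1.15):
    P=[[.62-.13*np.sin(th),.2035+y,.05+.13*np.cos(th)] for y in(-.04,.04)]
    c=[.62-.044*np.sin(th)+.02*np.cos(th),.2035,.05+.044*np.cos(th)+.02*np.sin(th)]
    print(th,(proj(w,P)/1.6).round(1).tolist(),((proj(s,P)-[400,270])*2.5).round(1).tolist(),'bead',np.round(c,4),(proj(w,[c])/1.6).round(1))
```

```text
0.085 [[0.5931 0.2145 0.085 ]] [[0.5934, 0.1903], [0.5929, 0.2387]]
0.09 [[0.5919 0.2142 0.09  ]] [[0.5921, 0.1905], [0.5916, 0.238]]
0.095 [[0.5906 0.214  0.095 ]] [[0.5908, 0.1907], [0.5903, 0.2373]]
scene bead top at z .11 [[0.5806 0.2137 0.11  ]]
tri tab L [0.50864599 0.16341252 0.11242623] R [0.50836644 0.24158666 0.11684587]
0.95 [[149.9, 67.9], [245.8, 69.0]] [[115.9, 27.3], [235.4, 41.1]] bead [0.5958 0.2035 0.0919] [[196.6 152.2]]
1 [[150.8, 63.8], [244.8, 64.9]] [[113.8, 26.6], [232.3, 40.3]] bead [0.5938 0.2035 0.0906] [[196.6 150. ]]
1.05 [[151.8, 60.3], [243.8, 61.3]] [[111.7, 26.4], [229.3, 39.9]] bead [0.5918 0.2035 0.0892] [[196.6 147.8]]
1.1 [[152.8, 57.2], [242.8, 58.2]] [[109.6, 26.6], [226.3, 40.1]] bead [0.5899 0.2035 0.0878] [[196.6 145.6]]
1.15 [[153.7, 54.6], [241.8, 55.5]] [[107.5, 27.3], [223.2, 40.7]] bead [0.588  0.2035 0.0862] [[196.6 143.6]]
```

The tab-tip projections match θ≈1.03. The bead is at about (0.592, 0.214, 0.090), so I'll grasp it from above.

```bash
python3 -m jog '[[0.03,0.003,0.1,0,0,0],[0.03,0.003,0.2,0,0,0],[0.03,0.003,0.26,0,0,0],[0.03,0.003,0.3,0,0,0],[0.03,0.003,0.325,0,0,0],[0.03,0.003,0.325,0,0,0],[0.03,0.003,0.325,0,0,0]]' 0.78
python3 -m jog '[[0,0,0,0,0,0],[0,0,0,0,0,0],[0,0,0,0,0,0],[0,0,0,0,0,0],[0,0,0,0,0,0],[0,0,0,0,0,0]]' 0 30
```

```text
clock: 4.9
position: [0.5928, 0.2141, 0.0824]
tcp_rot: [[-0.009, 1.0, 0.001], [1.0, 0.009, 0.0], [0.0, 0.001, -1.0]]
contact_force: [-0.5, -0.6, -0.2]
gripper_width: 0.0666
clock: 5.5
position: [0.5928, 0.2141, 0.0825]
tcp_rot: [[-0.009, 1.0, 0.002], [1.0, 0.009, 0.0], [0.0, 0.002, -1.0]]
contact_force: [-1.3, -0.2, 6.5]
gripper_width: 0.0454
```

```bash
python3 -m jog '[[0,0,-0.05,0,0,0],[0,0,-0.12,0,0,0],[0,0,-0.22,0,0,0],[0,0,-0.3,0,0,0],[0,0,-0.3,0,0,0],[0,0,-0.3,0,0,0]]'
python3 - <<'E'
from h import *; from cell import grab_frame
go([.421,-.130,.18],1.58)
g=grab_frame('scene');t=grab_frame('wrist')
cv2.imwrite('pics/a4.png',np.hstack([cv2.resize(t['color'],(400,300)),cv2.resize(g['color'][180:420,240:560],(400,300),interpolation=cv2.INTER_CUBIC)]))
E
```

```text
clock: 6.1
position: [0.5924, 0.214, 0.2016]
tcp_rot: [[-0.009, 1.0, 0.001], [1.0, 0.009, 0.0], [0.0, 0.001, -1.0]]
contact_force: [-1.1, 0.4, -1.1]
gripper_width: 0.0452
t 6.1 row [-0.856, -0.437, 0.053] [0.001, -0.0, 0.0] rows>= 7.699211380198958 F [-1.1  0.4 -1.1] w 0.04522285566682985
```

View pics/a4.png

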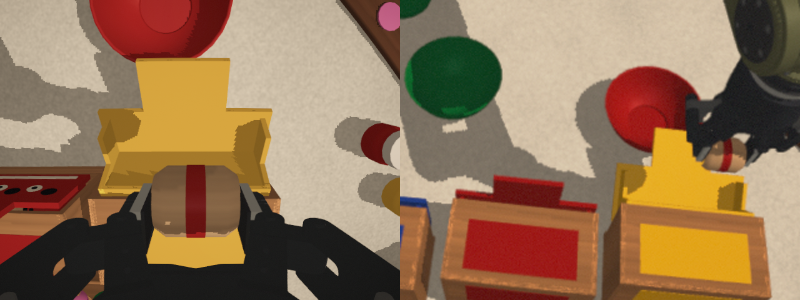

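The bead is held by its ends and the bin stays tilted out. I'll carry it to the green bowl.

```bash
python3 -m jog '[[-0.1,-0.1,0,0,0,0],[-0.2,-0.2,0,0,0,0],[-0.3,-0.3,0,0,0,0],[-0.4,-0.4,0,0,0,0],[-0.5,-0.437,0,0,0,0],[-0.6,-0.437,0,0,0,0],[-0.7,-0.437,0,0,0,0],[-0.8,-0.437,0,0,0,0]]'
python3 -m jog '[[-0.056,0,0,0,0,0],[-0.056,0,0.1,0,0,0],[-0.056,0,0.15,0,0,0],[-0.056,0,0.15,0,0,0]]'
python3 - <<'E'
from h import *; from cell import grab_frame
g=grab_frame('scene');t=grab_frame('wrist')
go([.421,-.13,.036],1.58)
for n,f in(('s',g),('w',t)):
  for c in blobs(f['color'],(50,120,40),(80,255,255),1500):
    q=onz(f,cv2.convexHull(c).reshape(-1,2),.055);print(n,c.mean(0),q.min(0).round(3),q.max(0).round(3))
cv2.imwrite('pics/a5.png',np.hstack([cv2.resize(t['color'],(400,300)),cv2.resize(g['color'][120:360,140:460],(400,300),interpolation=cv2.INTER_CUBIC)]))
E
```

```text
clock: 7.0
position: [0.4196, -0.1095, 0.2006]
tcp_rot: [[-0.009, 1.0, -0.001], [1.0, 0.009, 0.0], [0.0, -0.001, -1.0]]
contact_force: [1.3, 0.7, 0.1]
gripper_width: 0.0456
clock: 7.4
position: [0.419, -0.1295, 0.1382]
tcp_rot: [[-0.009, 1.0, -0.006], [1.0, 0.009, 0.002], [0.002, -0.006, -1.0]]
contact_force: [-0.2, -0.0, 0.0]
gripper_width: 0.0451
t 7.5 row [-0.0, 0.001, 0.263] [-0.001, -0.0, 0.0] rows>= 2.1073021141560817 F [ 0.2  0.3 -0.3] w 0.045843649920549415
s [[ 54.46245059 326.86561265]] [ 0.586 -0.585  0.055] [ 0.727 -0.418  0.055]
s [[282.16666667 242.28787879]] [ 0.354 -0.202  0.055] [ 0.499 -0.057  0.055]
w [[313.04172275 223.96096904]] [ 0.348 -0.202  0.055] [ 0.458 -0.055  0.055]
w [[96.56060606 15.8969697 ]] [ 0.284 -0.287  0.055] [ 0.31  -0.199  0.055]
```

View pics/a5.png

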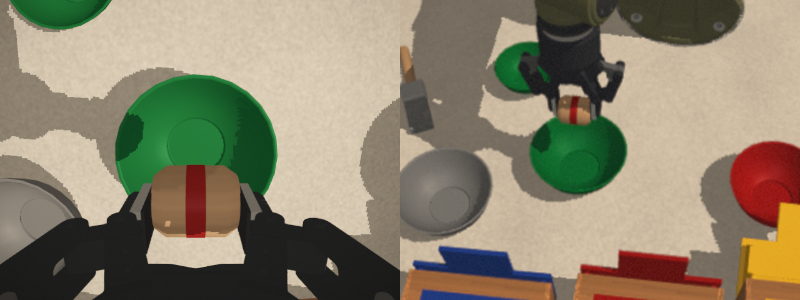

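```bash
python3 -m jog '[[0,0.005,0.08,0,0,0],[0,0.005,0.15,0,0,0],[0,0.005,0.21,0,0,0],[0,0.005,0.25,0,0,0],[0,0.005,0.26,0,0,0],[0,0.005,0.26,0,0,0],[0,0.005,0.26,0,0,0]]'
python3 -m jog '[[0,0,0,0,0,0],[0,0,0,0,0,0],[0,0,0,0,0,0],[0,0,0,0,0,0]]' 0.66
python3 -m jog '[[0,0,-0.03,0,0,0],[0,0,-0.1,0,0,0],[0,0,-0.2,0,0,0],[0,0,-0.3,0,0,0],[0,0,-0.4,0,0,0],[0,0,-0.4,0,0,0],[0,0,-0.4,0,0,0],[0,0,-0.4,0,0,0]]'
python3 - <<'E'
from h import *; from cell import grab_frame
g=grab_frame('scene');t=grab_frame('wrist')
go([.421,-.13,.2])
for c in blobs(g['color'],(50,120,40),(80,255,255),1500):
    q=onz(g,cv2.convexHull(c).reshape(-1,2),.055);print(c.mean(0),q.min(0).round(3),q.max(0).round(3))
cv2.imwrite('pics/a6.png',np.hstack([cv2.resize(t['color'],(400,300)),cv2.resize(g['color'][180:420,240:560],(400,300),interpolation=cv2.INTER_CUBIC)]))
E
```

```text
clock: 8.2
position: [0.4235, -0.1302, 0.0385]
tcp_rot: [[-0.01, 1.0, 0.002], [1.0, 0.01, -0.001], [-0.001, 0.002, -1.0]]
contact_force: [0.0, -0.3, -1.0]
gripper_width: 0.0454
clock: 8.6
position: [0.4228, -0.13, 0.0375]
tcp_rot: [[-0.009, 1.0, 0.0], [1.0, 0.009, -0.0], [-0.0, 0.0, -1.0]]
contact_force: [-0.2, -0.9, 0.7]
gripper_width: 0.0564
clock: 9.4
position: [0.4223, -0.1298, 0.1967]
tcp_rot: [[-0.009, 1.0, -0.001], [1.0, 0.009, 0.0], [0.001, -0.001, -1.0]]
contact_force: [-0.6, -0.6, 0.5]
gripper_width: 0.0565
t 9.5 row [-0.0, -0.003, -0.009] [0.0, 0.0, 0.0] rows>= 0.07716466268956516 F [ 0.4  0.2 -0.2] w 0.05640055099927095
[[ 54.308 326.46 ]] [ 0.586 -0.585  0.055] [ 0.727 -0.418  0.055]
[[282.01530612 241.30612245]] [ 0.35  -0.202  0.055] [ 0.498 -0.057  0.055]
```

View pics/a6.png

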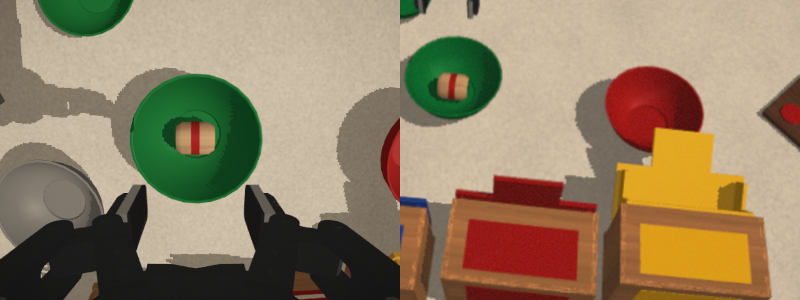

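The bead lies in the middle of the upright green bowl (wrist half, about (195,138)). The yellow bin is still tilted out and the gripper is clear of everything. I'm handing in.

```bash
python3 -c "
from cell import ticket
print(ticket.finish_job())"
```

```text
the job is handed in; nothing more can be done
None
```

I swung the yellow bin out to about 1.03 rad (stop at 1.15), lifted the bead by its ends, and set it down in the large green bowl. I then retreated to z ≈ 0.20 m and handed in at about 9.5 s; no verdict was reported.

The last pictures showed the bead lying near the middle of the bowl and the bin still tilted out. The bowl's outline in the scene view was unchanged from the start, so it stands upright where it was, and the gripper was open and clear of everything. The readings after each move never exceeded about 6.5 N of contact force. No check failed, but I did not re-measure the bin angle after the lift; the picture showed it unchanged.

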